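Clear the furnace sample tray into the wash-up bins

ROBOT

A 7-joint arm with a two-finger parallel gripper is mounted at the origin on the work surface. World frame = base frame: x ahead of the robot, y to its left, z up, the work surface at z = 0. Lengths are in mm, angles in rad, forces in N, time in s.
With the tool pointing down it reaches from about 400 to 875 mm from the base axis. Payload 4.4 kg.
Tool frame: the origin (TCP) lies at the very end of the fingers, on their centre line; the grasp point (between the pads) lies 19 mm behind it; z points along the fingers, y is the direction in which the jaws open and shut (so a half turn about z gives the same grasp; the last joint's range is limited). The gripper opens to 85 mm and grips with 20 to 120 N. Pads are 22 mm wide; open, the fingers measure 114 mm over their backs; the gripper's body (76 mm by 85 mm) begins 54 mm behind the grasp point. The pads swing forward as they close: fully open they stand 13 mm farther back than shut.
Start: joints at [1.181, 0.628, 0.038, 1.517, -0.027, 0.996, -0.02], TCP at [206.839, -616.227, 231.313] pointing down, gripper open.
Joint ranges: [-3.06, 3.06], [-0.37, 2.12], [-1.25, 1.32], [0.18, 2.47], [-1.1, 4.24], [0.23, 1.98], [-2.94, 2.94]. Speed limits (rad/s): [2.57, 2.57, 3.14, 3.14, 3.14, 3.14, 3.14].

INTERFACE

Orientations are given as [roll, pitch, yaw] about the fixed x, y, z axes, in that order (R = Rz(yaw) Ry(pitch) Rx(roll)).
In Python, from cell import ctrl gives the robot as it stands. The module is installed in compiled form; this text tells all that it offers.
- The arm moves only by the shell command python3 -m jog 'ROWS'. ROWS is text: rows parted by semicolons, each of 7 numbers parted by spaces: the shift along the tool's x, y, z in mm, then the turn, a rotation vector about the tool's x, y, z in degrees, then the opening, from -1 (shut) to 1 (fully open). In form: x y z wx wy wz claw; .... A call has 1 to 8 rows; each row is the pose to reach, as a shift and turn from the pose commanded when the call began, along the tool's axes at that moment; what a row does not reach only later rows make up. A row lasts 1/8 s, in which the tool goes at most 62.5 mm and 10.7 degrees, less where a joint would pass 70% of its speed; a pose out of reach is approached as far as the arm can. A call with a gripper value outside its range is refused whole. The fingers move at their own pace and stop on an object; the grip force is fixed at half the most. Time passes only in rows, so rows that repeat a pose let the fingers close. It gives the time, the measured TCP pose, the force and the opening at its end, in the units of the state.
- ctrl.read_state(): the state, without advancing time (a new reading comes with each control period).
- ctrl.get_image(name): name is "scene" or "top" or "wrist"; returns a dict with "image" (384x512x3 uint8, red, green, blue), "z_map" (384x512 float32, mm along the optical axis (not along the pixel's ray), 0 where there is no reading), "vertical_fov" (degrees; the focal length in pixels is half the picture's height over the tangent of half this angle, whatever the lens; pixels are square), "cx", "cy" (the principal point, pixels), "extrinsics" (4x4, takes a point from world to camera coordinates); the wrist camera has in their place "hand_eye" (4x4, takes a point from camera to tool coordinates, whose origin is the TCP and whose axes are the flange's). Camera axes: x right, y down, z forward; pixel columns grow to the right and rows downward; lengths in mm; the calibration is good to about 2 mm. A picture is of the moment at which its call begins: read the wrist's pose just before it.
- ctrl.finish_job(): hands the job in, once; it reports no verdict.
The state is a dict: "clock": time; "qpos": joint angles; "qd": joint speeds; "tau": joint torques, N m; "eef_pos": TCP position; "tool_rot": TCP orientation; "force": force on the tool from outside, world axes, zero at the start; "torque": the same for the moment, N m; "width": finger opening in mm.
Only numpy, scipy, OpenCV 4.12 (cv2) and the standard library are available. Lean on these libraries where they do the work, as an engineer would, in place of code of your own. Each camera call takes 0.05 s, during which the arm holds its last target.

TASK

Clear the low sample tray for washing up: stand the two crucibles upright on the floor of the deep soak tub, put the lid in the round dish, and lay the two spatulas wholly inside the long narrow tray. When all five are sorted, press the pump head of the dispenser by the tub right down to dose the detergent and let it come back up. Leave the two vials, the bottle and the beaker standing where they are.

Things in the scene. Friction and masses are not known exactly. Their poses are not given: they have to be found in the camera images.
- tray: Low dark steel sample tray, fixed, 320 (x) by 360 (y) mm, rim 18 mm high, walls 4 mm, on which the things to be sorted lie. Origin: centre of its underside, on the work surface; the upper face of its floor is 4 mm higher. A fixed grey bench balance, 53 mm high, stands beyond it (x over 0.77 m), away from the work.
- tub: Square-cornered deep steel soak tub, fixed, 170 (its x) by 150 (its y) mm, 55 mm high, walls and floor 4 mm. Origin: centre of its underside. A detergent dispenser (fixed white bottle, 60 mm diameter, 150 mm high, axis 120 mm along the tub's +x from the tub's centre) stands against its +x side.
- pump_top (a point): Middle of the top face of the dispenser's sprung pump head, 182 mm above the work surface when up. The head is a white disc of 34 mm diameter; its spout, 12 mm wide, reaches from it to 55 mm along the tub's -x, at the height of the head. The point goes down with the head.
- pump (a joint): Pump head travel in m: 0 up, 0.015 bottomed. A spring pushes it back up: about 4 N to start it, about 10 N at the bottom.
- dish: Round steel dish, fixed, 110 mm across at the foot and 132 mm at the rim, 30 mm high, walls and floor 3 mm. Origin: centre of its underside.
- long_tray: Long narrow steel tray, fixed, 105 (its x) by 160 (its y) mm, 28 mm high, walls and floor 3 mm. Origin: centre of its underside.
- vial1: Small closed glass vial, 30 mm diameter, 60 mm high, standing in the sample tray; not to be sorted, stays where it is. Loose. Its origin is the centre of its underside, z up.
- vial2: A second vial, the same as vial1 in all respects; stays where it is.
- lid: White porcelain crucible lid: disc 44 mm across, 5 mm thick, with an upright knob 14 mm across and 14 mm high in its middle (19 mm high in all); lies knob up, 21 to 42 g. Loose. Its origin is the centre of its underside, z up.
- bottle: Clear plastic bottle, 60 mm diameter, 165 mm high; stays where it is. Loose. Its origin is the centre of its underside, z up.
- beaker: Glass beaker, 64 mm diameter, 85 mm high; stays where it is. Loose. Its origin is the centre of its underside, z up.
- crucible1: White porcelain crucible, an open cup 40 mm high, 28 mm across the foot, widening to 40 mm at 17 mm height and straight above, wall 3.5 mm; stands upright, 32 to 63 g. Loose. Its origin is the centre of its underside, z up.
- spatula1: Steel spatula lying flat, 110 mm long along its x: handle 9 mm wide, 8 mm thick, from x = -55 to +12 mm; flat blade 18 mm wide, 3 mm thick, to x = +55 mm; 28 to 56 g. Centre of mass about 4 mm behind the origin, in the handle. Loose. Origin: middle of its length, on its underside, z up.
- spatula1_butt (a point): Butt (handle) end of that spatula.
- spatula1_tip (a point): Blade end of that spatula.
- crucible2: White porcelain crucible, an open cup 40 mm high, 28 mm across the foot, widening to 40 mm at 17 mm height and straight above, wall 3.5 mm; stands upright, 32 to 63 g. Loose. Its origin is the centre of its underside, z up.
- spatula2: Steel spatula lying flat, 110 mm long along its x: handle 9 mm wide, 8 mm thick, from x = -55 to +12 mm; flat blade 18 mm wide, 3 mm thick, to x = +55 mm; 28 to 56 g. Centre of mass about 4 mm behind the origin, in the handle. Loose. Origin: middle of its length, on its underside, z up.
- spatula2_butt (a point): Butt (handle) end of that spatula.
- spatula2_tip (a point): Blade end of that spatula.

How it is judged (in metres and radians):
On the way, in this order (a step that is already met when the one before it is completed fails the run):
1. all five things are in their bins: crucibles upright in the tub, lid in the dish, spatulas in the long tray (x of crucible1 in the frame of tub between -0.072 and 0.072 m and y of crucible1 in the frame of tub between -0.062 and 0.062 m and z of each of crucible1, crucible2 in the frame of tub below 0.012 m and angle between each of crucible1, crucible2's own z axis and vertical below 0.25 rad and horizontal distance between lid and dish below 0.05 m and z of lid in the frame of dish below 0.027 m and x of spatula1_butt in the frame of long_tray between -0.052 and 0.052 m and y of spatula1_butt in the frame of long_tray between -0.08 and 0.08 m and z of each of spatula1_butt, spatula1_tip, spatula2_butt, spatula2_tip in the frame of long_tray below 0.025 m and x of spatula1_tip in the frame of long_tray between -0.052 and 0.052 m and y of spatula1_tip in the frame of long_tray between -0.08 and 0.08 m and x of crucible2 in the frame of tub between -0.072 and 0.072 m and y of crucible2 in the frame of tub between -0.062 and 0.062 m and x of spatula2_butt in the frame of long_tray between -0.052 and 0.052 m and y of spatula2_butt in the frame of long_tray between -0.08 and 0.08 m and x of spatula2_tip in the frame of long_tray between -0.052 and 0.052 m and y of spatula2_tip in the frame of long_tray between -0.08 and 0.08 m), for 0.2 s.
2. the pump head is pressed down (over 10 mm of its 15 mm) (value of joint pump above 0.01 m), for 0.1 s.
At the end, for the whole second after the job is handed in: Crucibles in the tub, foot under 12 mm above its underside, within 0.25 rad of upright; lid in the dish, centre within 50 mm of its axis, under 27 mm high; both ends of each spatula inside the long tray, below 25 mm; all at rest (under 20 mm/s); pump head back up (within 3 mm) (all of step 1 and linear speed of each of crucible1, lid, spatula1, crucible2, spatula2 below 0.02 m/s and value of joint pump below 0.003 m); the robot touches nothing.
It fails at once if the vial1 is moved more than 30 mm or tipped over (distance of vial1 from where it was at the start of the episode above 0.03 m or angle between vial1's own z axis and vertical above 0.5 rad).
It fails at once if the vial2 is moved more than 30 mm or tipped over (distance of vial2 from where it was at the start of the episode above 0.03 m or angle between vial2's own z axis and vertical above 0.5 rad).
It fails at once if the bottle is moved more than 30 mm or tipped over (distance of bottle from where it was at the start of the episode above 0.03 m or angle between bottle's own z axis and vertical above 0.5 rad).
It fails at once if the beaker is moved more than 30 mm or tipped over (distance of beaker from where it was at the start of the episode above 0.03 m or angle between beaker's own z axis and vertical above 0.5 rad).
It also fails if it takes over 72 s, if anything falls off the work surface, if the arm or the gripper's body presses on something with over 40 N, if the wrist force passes 120 N, or if a joint passes its speed limit or range.

## Working session

There is one attempt and no reset: what is moved stays moved. The work goes in short steps, Python scripts to look and compute and a shell command to move; the robot and the scene stay as the last step left them, time stands still between calls to the robot, and variables do not carry over. Pictures are saved under pics/ and viewed, and the job is handed in when it is done.

```bash
mkdir -p pics; ls; cat > h.py <<'E'
import numpy as np, cv2
from cell import ctrl
def grab(name,fn=None):
    s=ctrl.read_state(); d=ctrl.get_image(name)
    im=d["image"]; 
    if fn: cv2.imwrite("pics/"+fn,cv2.cvtColor(im,cv2.COLOR_RGB2BGR))
    np.savez("last_%s.npz"%name,**{k:np.array(v) for k,v in d.items()},pos=s["eef_pos"],rot=s["tool_rot"])
    return d,s
E
python3 - <<'E'
from h import *
for n in ["scene","top","wrist"]:
    d,s=grab(n,n+"0.png")
    print(n,d["vertical_fov"],d["cx"],d["cy"],d.get("extrinsics",d.get("hand_eye")))
print(s)
E
```

```text
pics
scene 57.656570534012424 254.70155775029923 187.55443706196334 [[ 2.80503770e-01  9.59628617e-01 -2.07497586e-02 -1.67311390e+02]
 [ 5.95645271e-01 -1.90980120e-01 -7.80213628e-01 -2.48079487e+02]
 [-7.52678116e-01  2.06493369e-01 -6.25168891e-01  1.37351818e+03]
 [ 0.00000000e+00  0.00000000e+00  0.00000000e+00  1.00000000e+00]]
top 52.802348185988464 257.5762291193479 193.7129279828111 [[ 1.26156186e-02 -9.99919763e-01  1.14593243e-03  8.09065666e+00]
 [-9.82661437e-01 -1.26098680e-02 -1.84979707e-01  5.91476197e+02]
 [ 1.84979315e-01  1.20756984e-03 -9.82741672e-01  1.19159016e+03]
 [ 0.00000000e+00  0.00000000e+00  0.00000000e+00  1.00000000e+00]]
wrist 68.48063223817775 257.64541635259127 187.33699815745788 [[ 6.38872138e-04 -9.61212414e-01 -2.75808424e-01  6.96622200e+01]
 [ 9.99999680e-01  7.46871272e-04 -2.86539487e-04 -7.77272177e-01]
 [ 4.81418700e-04 -2.75808153e-01  9.61212584e-01 -1.42365037e+02]
 [ 0.00000000e+00  0.00000000e+00  0.00000000e+00  1.00000000e+00]]
{'clock': 0.1, 'qpos': array([ 1.18121199,  0.62923187,  0.03842214,  1.51827274, -0.02702295,
        0.99631962, -0.0200305 ]), 'qd': array([-0.00190333, -0.00175359, -0.00020122, -0.00211847,  0.00136634,
        0.00126268, -0.00021367]), 'tau': array([ 2.63040798e-03, -5.64528108e+01,  1.23012185e+00, -1.93973351e+01,
        1.12003522e-02,  5.44299925e-03,  1.56293760e-05]), 'eef_pos': array([ 206.66883903, -615.67023233,  230.49322716]), 'tool_rot': array([-3.13987777e+00, -1.60601034e-05,  3.23759527e-01]), 'force': array([ 0.9133162 , -0.25669398, -0.28561237]), 'torque': array([ 0.02474187, -0.00829588, -0.02158482]), 'width': 85.53064604145305}
```

View pics/scene0.png

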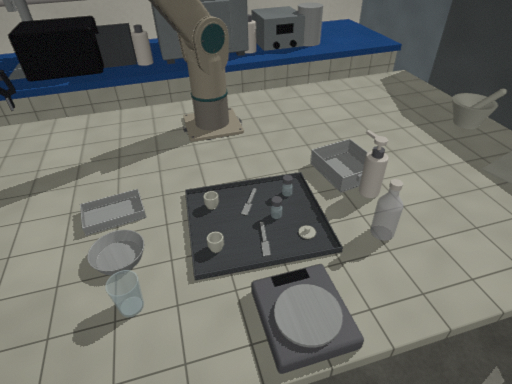

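View pics/top0.png

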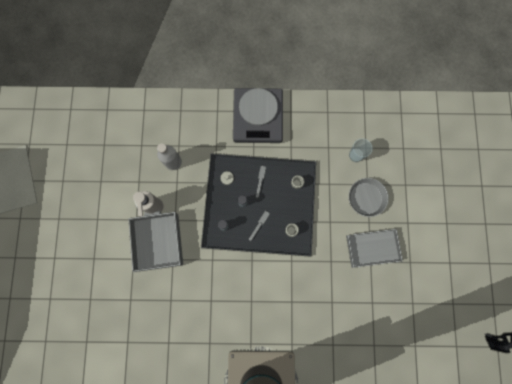

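```bash
python3 - <<'E'
import cv2
im=cv2.imread("pics/top0.png")
cv2.imwrite("pics/top0_c.png",cv2.resize(im[60:320,60:440],(760,520),interpolation=cv2.INTER_CUBIC))
E
```

```text
(no output)
```

View pics/top0_c.png

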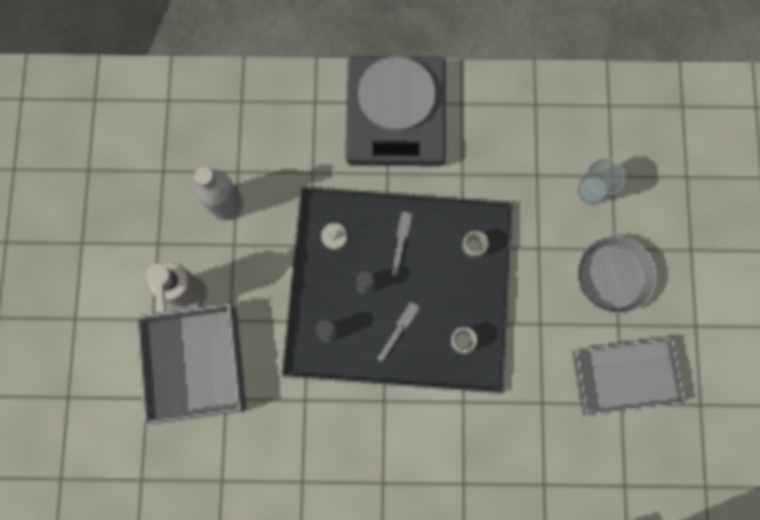

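The top view, where +x is up and +y is left, shows:
- Tray near (260,205), tub at (156,242), pump at (143,200), dish at (369,197), long tray at (376,247).
- Crucibles at (298,182) and (292,230), lid at (227,178).
- Spatulas at about (261,181) and (259,226), vials at (243,201) and (223,225).
- Bottle at (168,157) and beaker at (360,150).

Next I compute positions.

```bash
cat >> h.py <<'E'
from scipy.spatial.transform import Rotation as Ro
def load(n): return dict(np.load("last_%s.npz"%n))
def cam(d):
    f=d["image"].shape[0]/2/np.tan(np.radians(float(d["vertical_fov"]))/2)
    if "extrinsics" in d: T=np.linalg.inv(d["extrinsics"])
    else:
        W=np.eye(4);W[:3,:3]=Ro.from_euler("xyz",d["rot"]).as_matrix();W[:3,3]=d["pos"]; T=W@d["hand_eye"]
    return f,T
def ray(d,u,v,z):
    f,T=cam(d); u=np.asarray(u,float);v=np.asarray(v,float)
    r=np.stack([(u-d["cx"])/f,(v-d["cy"])/f,np.ones_like(u)],-1)@T[:3,:3].T
    return T[:3,3]+r*((z-T[2,3])/r[...,2])[...,None]
def cloud(d):
    f,T=cam(d); v,u=np.mgrid[:384,:512]; z=d["z_map"]
    p=np.stack([(u-d["cx"])/f*z,(v-d["cy"])/f*z,z],-1)@T[:3,:3].T+T[:3,3]
    p[z<=0]=np.nan
    return p
def proj(d,p):
    f,T=cam(d); q=np.linalg.inv(T)@np.append(p,1); return q[0]/q[2]*f+d["cx"],q[1]/q[2]*f+d["cy"]
E
python3 - <<'E'
from h import *
d=load("top"); p=cloud(d)
print("table z",np.nanmedian(p[300:330,100:200,2]), "valid",np.mean(d["z_map"]>0))
for n,(u,v,z) in dict(cr_a=(297.5,182,44),cr_b=(292,230,44),lid=(227,178,9),pump=(140,199,182),dishfloor=(369,197,15),beaker_top=(357,155,85),bottle_top=(162,147,165),v1top=(243,200,64),v2top=(223,225,64),ltray=(376,247,15),tub=(156,242,30)).items():
    print(n,ray(d,u,v,z).round(),"cloud",p[int(v),int(u)].round())
# bright mask in tray
g=cv2.cvtColor(d["image"],cv2.COLOR_RGB2GRAY)
R=g[158:250,208:312]; 
m=(R>85).astype(np.uint8); n,l,st,c=cv2.connectedComponentsWithStats(m)
for i in range(1,n):
    if st[i,4]>8: print(st[i],c[i]+[208,158],ray(d,*(c[i]+[208,158]),8).round(1))
E
```

```text
table z -1.1043231309307657 valid 0.99615478515625
cr_a [ 634. -115.   44.] cloud [ 642. -116.    9.]
cr_b [477. -96.  44.] cloud [480. -99.   8.]
lid [653. 119.   9.] cloud [650. 118.  20.]
pump [548. 354. 182.] cloud [548. 354. 181.]
dishfloor [ 593. -355.   15.] cloud [ 595. -359.    2.]
beaker_top [ 716. -302.   85.] cloud [ 717. -303.   81.]
bottle_top [710. 304. 165.] cloud [710. 304. 165.]
v1top [569.  62.  64.] cloud [568.  62.  68.]
v2top [488. 123.  64.] cloud [488. 123.  64.]
ltray [ 428. -371.   15.] cloud [ 428. -374.    4.]
tub [434. 340.  30.] cloud [436. 348.   1.]
[ 0  0  2 19 29] [208.34482759 165.44827586] [695.7 184.    8. ]
[69  0 35  3 66] [297.90909091 158.60606061] [ 723.6 -120.2    8. ]
[ 49   8   9  30 125] [260.496 177.512] [656.    6.5   8. ]
[ 12  13  14  14 154] [226.34415584 177.54545455] [654.4 121.7   8. ]
[ 83  17  13  14 142] [296.99295775 181.27464789] [ 644.5 -116.6    8. ]
[ 41  53  21  30 152] [259.39473684 223.69736842] [499.6   8.4   8. ]
[ 77  65  14  14 151] [291.42384106 229.51655629] [481.8 -97.2   8. ]
[ 0 90 16  2 19] [214.47368421 248.84210526] [415.5 153.9   8. ]
```

```bash
python3 - <<'E'
from h import *
d=load("top"); p=cloud(d); d["image"]
def sel(x0,x1,y0,y1,z0,z1):
    m=(p[...,0]>x0)&(p[...,0]<x1)&(p[...,1]>y0)&(p[...,1]<y1)&(p[...,2]>z0)&(p[...,2]<z1); return p[m]
q=sel(330,530,240,440,46,62);print("tub",len(q),cv2.minAreaRect(q[:,:2].astype(np.float32)),np.median(q[:,2]))
q=sel(350,510,-480,-270,20,36);print("lt",len(q),cv2.minAreaRect(q[:,:2].astype(np.float32)))
q=sel(500,690,-450,-270,20,38);print("dish",len(q),cv2.minEnclosingCircle(q[:,:2].astype(np.float32)),q.mean(0))
q=sel(390,750,-190,210,14,22);print("tray",len(q),cv2.minAreaRect(q[:,:2].astype(np.float32)))
for n,b in dict(ca=(600,680,-150,-80),cb=(440,520,-135,-60)).items():
    q=sel(*b,36,50);print(n,len(q),cv2.minEnclosingCircle(q[:,:2].astype(np.float32)),q.mean(0))
q=sel(620,690,85,150,10,30);print("lid",len(q),q.mean(0).round(1),q[:,2].max())
q=sel(500,600,320,400,172,190);print("pump",q.round(0).tolist()[:40])
g=cv2.cvtColor(d["image"],cv2.COLOR_RGB2GRAY)
for (u0,u1,v0,v1) in [(250,272,162,200),(245,275,208,245)]:
    v,u=np.nonzero(g[v0:v1,u0:u1]>75); P=ray(d,u+u0,v+v0,9)[:,:2]
    r=cv2.minAreaRect(P.astype(np.float32)); c=P.mean(0); w,V=np.linalg.eigh(np.cov((P-c).T)); a=V[:,1]*np.sign(V[0,1]); t=(P-c)@a
    print("spat",len(P),r,c.round(1),np.degrees(np.arctan2(a[1],a[0])).round(1),"ends",(c+a*t.min()).round(),(c+a*t.max()).round())
E
```

```text
tub 360 ((440.1380310058594, 342.8103332519531), (178.19456481933594, 151.32496643066406), 8.540404319763184) 52.67615660274953
lt 194 ((425.5330810546875, -363.0663757324219), (105.0905532836914, 162.18338012695312), 8.017788887023926)
dish 231 ((590.5992431640625, -346.8634338378906), 66.77381134033203) [ 596.47117912 -359.52356798   26.37243432]
tray 495 ((567.5791625976562, 10.017654418945312), (359.857421875, 320.3938903808594), 86.33026885986328)
ca 45 ((637.8632202148438, -114.1377944946289), 19.806379318237305) [ 637.4349443  -114.89126527   41.50670262]
cb 40 ((479.0883483886719, -94.4831314086914), 19.848846435546875) [478.77655371 -94.51007604  42.66419017]
lid 43 [653.4 121.   14.4] 25.45059283210503
pump [[571.0, 362.0, 180.0], [569.0, 369.0, 177.0], [568.0, 363.0, 185.0], [568.0, 361.0, 181.0], [568.0, 359.0, 180.0], [568.0, 356.0, 181.0], [568.0, 353.0, 181.0], [565.0, 370.0, 182.0], [565.0, 366.0, 183.0], [565.0, 363.0, 184.0], [565.0, 361.0, 181.0], [566.0, 360.0, 177.0], [565.0, 355.0, 183.0], [565.0, 353.0, 181.0], [566.0, 350.0, 180.0], [566.0, 348.0, 177.0], [562
[... 166 characters left out ...]
52.0, 184.0], [562.0, 349.0, 184.0], [563.0, 347.0, 180.0], [564.0, 346.0, 173.0], [559.0, 376.0, 180.0], [559.0, 373.0, 180.0], [559.0, 370.0, 180.0], [559.0, 367.0, 181.0], [560.0, 364.0, 179.0], [560.0, 362.0, 176.0], [560.0, 359.0, 177.0], [559.0, 355.0, 181.0], [559.0, 351.0, 185.0], [560.0, 350.0, 180.0], [560.0, 347.0, 179.0], [560.0, 344.0, 179.0], [557.0, 376.0, 179.0]]
spat 154 ((645.1486206054688, 8.079618453979492), (21.900875091552734, 108.80543518066406), 79.69659423828125) [652.4   7.4] -11.1 ends [592.  19.] [699.  -2.]
spat 171 ((493.1761779785156, 11.6478271484375), (21.753049850463867, 112.62467193603516), 58.83201599121094) [499.2   8.7] -32.1 ends [446.  42.] [541. -18.]
```

```bash
cat >> h.py <<'E'
def plan(*tg):
    s=ctrl.read_state(); R0=Ro.from_euler("xyz",s["tool_rot"]); p0=s["eef_pos"]
    print("t",round(s["clock"],2),"pos",p0.round(1),"yaw",np.degrees(s["tool_rot"][2]).round(1),"F",s["force"].round(1),"w",round(s["width"],1))
    for x,y,z,yaw in tg:
        R=Ro.from_euler("xyz",[180,0,yaw],degrees=True)
        print((x,y,z,yaw),"->",R0.inv().apply(np.array([x,y,z])-p0).round(1),np.degrees((R0.inv()*R).as_rotvec()).round(1))
E
python3 - <<'E'
from h import *
plan((425,-363,231,98.5),(478.5,-95,130,98.5),(478.5,-95,14,98.5))
E
```

```text
t 0.15 pos [ 206.7 -615.8  230.6] yaw 18.6 F [-0.4 -0.9 -0.2] w 85.1
(425, -363, 231, 98.5) -> [ 2.874e+02 -1.702e+02 -2.000e-01] [ -0.1  -0.1 -79.9]
(478.5, -95, 130, 98.5) -> [ 423.4 -407.1  101.2] [ -0.1  -0.1 -79.9]
(478.5, -95, 14, 98.5) -> [ 423.4 -406.9  217.2] [ -0.1  -0.1 -79.9]
```

```bash
python3 -m jog '287 -170 0 0 0 -80 0.6; 287 -170 0 0 0 -80 0.6; 287 -170 0 0 0 -80 0.6; 287 -170 0 0 0 -80 0.6; 287 -170 0 0 0 -80 0.6; 287 -170 0 0 0 -80 0.6; 287 -170 0 0 0 -80 0.6'
python3 - <<'E'
from h import *
d,s=grab("wrist","w1.png")
plan((478.5,-95,130,98.5),(478.5,-95,14,98.5))
E
```

```text
clock: 1.02
eef_pos: [426.8, -361.1, 231.3]
tool_rot: [3.141, -0.001, 1.648]
force: [-0.9, -1.3, -0.0]
width: 68.5
t 1.07 pos [ 425.6 -362.5  231.1] yaw 94.6 F [-0.1 -0.2 -0.2] w 68.0
(478.5, -95, 130, 98.5) -> [262.4  74.  101.3] [-0.  -0.  -3.9]
(478.5, -95, 14, 98.5) -> [262.3  74.  217.3] [-0.  -0.  -3.9]
```

View pics/w1.png

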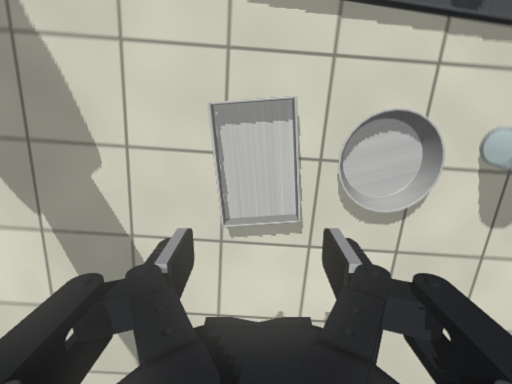

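The wrist view shows the long tray with rim corners near (210,104), (297,97), (300,221) and (223,227). The dish rim is centred near (391,160).

```bash
python3 - <<'E'
from h import *
d=load("wrist"); p=cloud(d)
c=np.array([ray(d,u,v,28) for u,v in [(210,104),(297,97),(300,221),(223,227)]]);print(c.round(1),c.mean(0))
e=np.array([ray(d,u,v,30) for u,v in [(339,157),(444,157),(398,109),(387,212)]]);print(e.round(1),e.mean(0))
m=(p[...,2]>22)&(p[...,2]<36)&(p[...,0]>350)&(p[...,0]<510)&(p[...,1]>-470); q=p[m];print(len(q),cv2.minAreaRect(q[:,:2].astype(np.float32)))
m=(p[...,2]>24)&(p[...,2]<36)&(p[...,0]>515)&(p[...,0]<670)&(p[...,1]>-470); q=p[m];print(len(q),cv2.minEnclosingCircle(q[:,:2].astype(np.float32)))
E
python3 -m jog '262 74 101 0 0 -4 0.6; 262 74 101 0 0 -4 0.6; 262 74 101 0 0 -4 0.6; 262 74 101 0 0 -4 0.6; 262 74 101 0 0 -4 0.6; 262 74 101 0 0 -4 0.6'
python3 - <<'E'
from h import *
d,s=grab("wrist","w2.png")
plan((478.5,-95,130,98.5),(478.5,-95,14,98.5))
E
```

```text
[[ 364.9 -291.9   28. ]
 [ 466.  -276.2   28. ]
 [ 488.  -430.9   28. ]
 [ 387.  -447.3   28. ]] [ 426.48390844 -361.60282116   28.        ]
[[ 525.4 -342.2   30. ]
 [ 654.2 -332.2   30. ]
 [ 585.6 -280.5   30. ]
 [ 598.9 -408.9   30. ]] [ 590.99904273 -340.94806622   30.        ]
1225 ((424.9100341796875, -361.12115478515625), (105.32939910888672, 159.95152282714844), 8.032340049743652)
1425 ((591.31298828125, -345.4659729003906), 66.0785140991211)
clock: 1.82
eef_pos: [481.5, -93.8, 129.4]
tool_rot: [-3.14, -0.002, 1.71]
force: [-0.6, -0.3, -0.7]
width: 68.3
t 1.88 pos [481.4 -96.4 129.9] yaw 97.8 F [ 0.5 -0.5  0.3] w 68.1
(478.5, -95, 130, 98.5) -> [ 1.8 -2.7 -0.1] [-0.1 -0.  -0.7]
(478.5, -95, 14, 98.5) -> [  1.7  -2.5 115.9] [-0.1 -0.  -0.7]
```

View pics/w2.png

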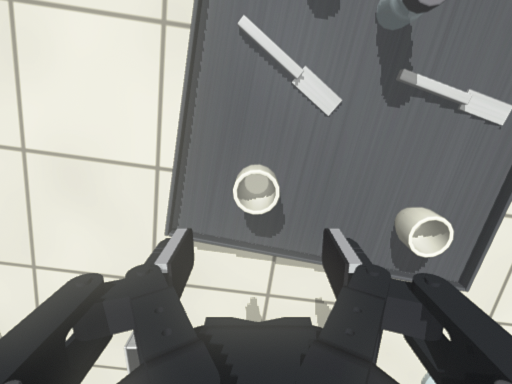

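This view has crucible b's rim centre at (257,190) and crucible a's at (430,235). One spatula runs from butt (243,20) to tip (332,107), the other from butt (402,76) to tip (508,114).

```bash
python3 - <<'E'
from h import *
d=load("wrist")
for n,u,v,z in [("cb",257,190,44),("ca",430,235,44),("s2butt",243,20,8),("s2tip",332,107,6),("s2neck",297,78,8),("s1butt",402,76,8),("s1tip",508,114,6),("s1neck",467,99,8)]: print(n,ray(d,u,v,z).round(1))
plan((478.5,-95,14,98.5))
E
```

```text
cb [480.  -90.7  44. ]
ca [ 636.7 -110.4   44. ]
s2butt [449.4  43.2   8. ]
s2tip [537.9 -14.7   6. ]
s2neck [501.9   4.9   8. ]
s1butt [592.4  19.3   8. ]
s1tip [697.9   1.6   6. ]
s1neck [655.1   8.7   8. ]
t 1.88 pos [481.4 -96.4 129.9] yaw 97.8 F [ 0.5 -0.5  0.3] w 68.1
(478.5, -95, 14, 98.5) -> [  1.7  -2.5 115.9] [-0.1 -0.  -0.7]
```

```bash
python3 -m jog '4 -1.5 60 0 0 0 0.6; 4 -1.5 110 0 0 0 0.6; 4 -1.5 121 0 0 0 0.6; 4 -1.5 121 0 0 0 -1; 4 -1.5 121 0 0 0 -1; 4 -1.5 121 0 0 0 -1; 4 -1.5 121 0 0 0 -1'
python3 - <<'E'
from h import *
d,s=grab("wrist","w3.png")
# tub placements
c=np.array([436.5,342.3]);a=np.radians(8.5);ex=np.array([np.cos(a),np.sin(a)]);ey=np.array([-ex[1],ex[0]])
P=lambda x,y:tuple((c+x*ex+y*ey).round(1))
print(P(-20,-33),P(-20,33))
plan((*P(-20,-33),100,98.5),(*P(-20,-33),12,98.5))
E
```

```text
clock: 2.75
eef_pos: [480.9, -94.3, 11.0]
tool_rot: [3.138, 0.001, 1.705]
force: [-0.3, 0.3, 6.9]
width: 38.4
(np.float64(421.6), np.float64(306.7)) (np.float64(411.8), np.float64(372.0))
t 2.8 pos [480.8 -94.3  11. ] yaw 97.7 F [-0.4 -1.7  8.4] w 38.0
(np.float64(421.6), np.float64(306.7), 100, 98.5) -> [405.2  -4.5 -89.5] [ 0.2  0.1 -0.8]
(np.float64(421.6), np.float64(306.7), 12, 98.5) -> [405.3  -4.8  -1.5] [ 0.2  0.1 -0.8]
```

View pics/w3.png

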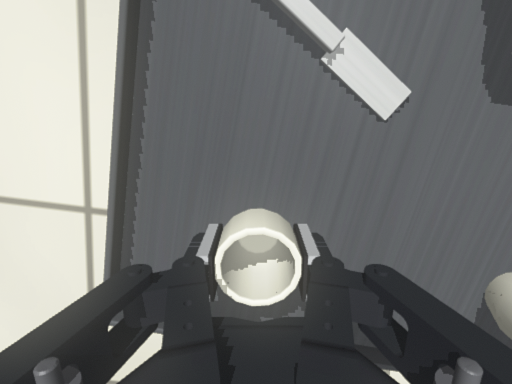

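Crucible gripped (opening 38 mm). Next I carry it to the tub.

```bash
python3 -m jog '0 0 -60 0 0 0 -1; 45 0 -95 0 0 0 -1; 405 -4.5 -95 0 0 -1 -1; 405 -4.5 -95 0 0 -1 -1; 405 -4.5 -95 0 0 -1 -1; 405 -4.5 -95 0 0 -1 -1; 405 -4.5 -95 0 0 -1 -1; 405 -4.5 -95 0 0 -1 -1'
python3 - <<'E'
from h import *
d,s=grab("wrist","w4.png")
plan((421.6,306.7,100,98.5),(421.6,306.7,12,98.5))
E
```

```text
clock: 3.8
eef_pos: [419.8, 310.4, 105.3]
tool_rot: [3.14, -0.002, 1.726]
force: [1.3, 0.3, -0.1]
width: 37.9
t 3.85 pos [418.3 318.8 105.8] yaw 99.3 F [-0.1  6.9  0. ] w 38.3
(421.6, 306.7, 100, 98.5) -> [-12.5   1.3   5.7] [ 0.2 -0.6  0.8]
(421.6, 306.7, 12, 98.5) -> [-13.4   0.9  93.7] [ 0.2 -0.6  0.8]
```

View pics/w4.png

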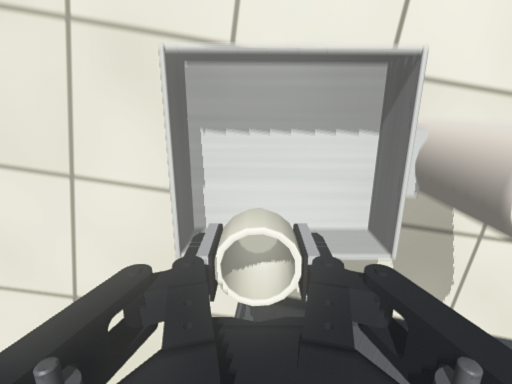

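The tub rim corners are near (165,49), (425,49), (397,257) and (180,257), and the crucible is above its near part.

```bash
python3 - <<'E'
from h import *
d=load("wrist")
c=np.array([ray(d,u,v,55) for u,v in [(165,49),(425,49),(397,257),(180,257)]]);print(c.round(1),c.mean(0),d["pos"])
p=cloud(d);m=(p[...,2]>49)&(p[...,2]<60)&(p[...,0]<525);m[200:]=0;q=p[m];print(len(q),q[:,:2].min(0),q[:,:2].max(0),cv2.minAreaRect(q[:,:2].astype(np.float32)))
E
```

```text
[[346.1 405.4  55. ]
 [506.3 430.6  55. ]
 [531.  287.4  55. ]
 [367.  261.9  55. ]] [437.57893606 346.30692175  55.        ] [419.76890399 310.36178536 105.34481867]
4939 [341.88029661 306.56290133] [524.98995285 430.66943816] ((436.6418762207031, 369.4129638671875), (178.70159912109375, 100.89693450927734), 8.76426887512207)
```

```bash
python3 -m jog '0 0 40 0 0 0 -1; 0 0 80 0 0 0 -1; 0 0 92 0 0 0 -1; 0 0 94 0 0 0 -1; 0 0 94 0 0 0 0.4; 0 0 94 0 0 0 0.4; 0 0 34 0 0 0 0.4; 0 0 -6 0 0 0 0.4'
python3 - <<'E'
from h import *
d,s=grab("wrist","w5.png")
plan((636.7,-112.5,100,98.5),(636.7,-112.5,9,98.5))
E
```

```text
clock: 4.85
eef_pos: [420.9, 307.3, 112.2]
tool_rot: [3.141, -0.001, 1.723]
force: [0.6, 0.2, -0.0]
width: 59.9
t 4.9 pos [423.1 309.  116.7] yaw 98.7 F [0.  0.4 3.3] w 59.8
(636.7, -112.5, 100, 98.5) -> [-449.2  147.    15.9] [ 0.5 -0.3  0.2]
(636.7, -112.5, 9, 98.5) -> [-449.6  146.2  106.9] [ 0.5 -0.3  0.2]
```

View pics/w5.png

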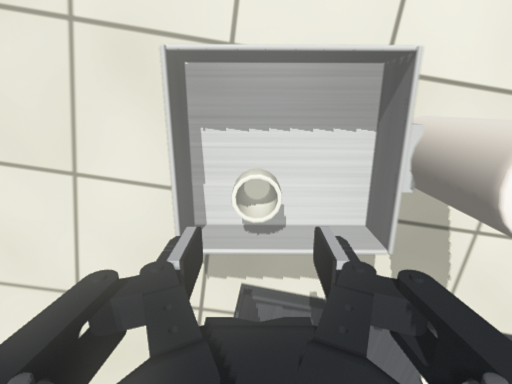

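The first crucible stands upright in the tub at (257,195). Next is the second one.

```bash
python3 -m jog '-449 147 2 0 0 0 0.6; -449 147 2 0 0 0 0.6; -449 147 2 0 0 0 0.6; -449 147 2 0 0 0 0.6; -449 147 2 0 0 0 0.6; -449 147 2 0 0 0 0.6; -449 147 2 0 0 0 0.6; -449 147 2 0 0 0 0.6'
python3 -m jog '0 0 0 0 0 0 0.6; 0 0 0 0 0 0 0.6'
python3 - <<'E'
from h import *
d,s=grab("wrist","w6.png")
plan((636.7,-112.5,100,98.5),(636.7,-112.5,9,98.5))
E
```

```text
clock: 5.9
eef_pos: [635.0, -119.6, 108.6]
tool_rot: [3.14, 0.002, 1.719]
force: [0.1, -0.1, 0.5]
width: 67.9
clock: 6.15
eef_pos: [633.6, -113.2, 108.4]
tool_rot: [-3.141, -0.001, 1.724]
force: [-0.0, 0.6, 0.6]
width: 67.9
t 6.2 pos [ 633.6 -112.4  108.5] yaw 98.9 F [-0.4  0.4 -0.8] w 68.3
(636.7, -112.5, 100, 98.5) -> [-0.5  3.1  8.5] [-0.  -0.1  0.4]
(636.7, -112.5, 9, 98.5) -> [-0.7  3.1 99.5] [-0.  -0.1  0.4]
```

View pics/w6.png

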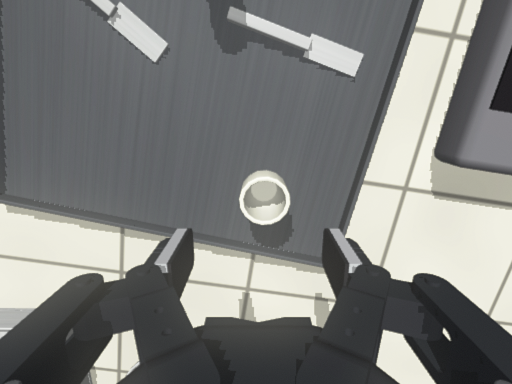

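Crucible a's rim is at (265,200), roughly 3 mm along +y of the tool.

```bash
python3 - <<'E'
from h import *
print(ray(load("wrist"),265,200,44))
E
python3 -m jog '1 3.5 50 0 0 0 0.6; 1 3.5 85 0 0 0 0.6; 1 3.5 98 0 0 0 0.6; 1 3.5 98 0 0 0 -1; 1 3.5 98 0 0 0 -1; 1 3.5 98 0 0 0 -1; 1 3.5 98 0 0 0 -1'
python3 - <<'E'
from h import *
plan((411.8,374,105,98.5),(411.8,374,12,98.5))
E
```

```text
[ 638.60330267 -111.04914068   44.        ]
clock: 7.08
eef_pos: [638.5, -113.0, 11.9]
tool_rot: [3.139, 0.001, 1.723]
force: [-0.6, 0.5, 6.3]
width: 38.1
t 7.08 pos [ 638.5 -113.    11.9] yaw 98.7 F [-0.6  0.5  6.3] w 38.1
(411.8, 374, 105, 98.5) -> [ 515.7 -149.8  -93.8] [0.1 0.  0.2]
(411.8, 374, 12, 98.5) -> [ 515.8 -150.    -0.8] [0.1 0.  0.2]
```

```bash
python3 -m jog '0 0 -60 0 0 0 -1; 30 0 -95 0 0 0 -1; 516 -150 -95 0 0 0 -1; 516 -150 -95 0 0 0 -1; 516 -150 -95 0 0 0 -1; 516 -150 -95 0 0 0 -1; 516 -150 -95 0 0 0 -1; 516 -150 -95 0 0 0 -1'
python3 -m jog '0 0 0 0 0 0 -1'
python3 - <<'E'
from h import *
plan((411.8,374,105,98.5),(411.8,374,12,98.5))
E
```

```text
clock: 8.07
eef_pos: [468.2, 255.7, 105.7]
tool_rot: [3.141, -0.0, 1.723]
force: [1.0, 0.2, 0.1]
width: 38.2
clock: 8.2
eef_pos: [465.6, 261.1, 105.9]
tool_rot: [3.141, -0.004, 1.735]
force: [0.2, -1.2, -0.6]
width: 38.3
t 8.2 pos [465.6 261.1 105.9] yaw 99.4 F [ 0.2 -1.2 -0.6] w 38.3
(411.8, 374, 105, 98.5) -> [120.1 -34.7   1.5] [ 0.  -0.3  0.9]
(411.8, 374, 12, 98.5) -> [119.7 -34.7  94.5] [ 0.  -0.3  0.9]
```

```bash
python3 -m jog '120 -34 0 0 0 0 -1; 120 -34 0 0 0 0 -1; 120 -34 0 0 0 0 -1; 120 -34 0 0 0 0 -1; 120 -34 0 0 0 0 -1'
python3 - <<'E'
from h import *
d,s=grab("wrist","w7.png")
plan((411.8,374,105,98.5),(411.8,374,12,98.5))
E
```

```text
clock: 8.82
eef_pos: [418.5, 365.2, 105.3]
tool_rot: [3.141, 0.002, 1.72]
force: [0.5, 0.4, 0.1]
width: 38.3
t 8.88 pos [418.4 365.4 105.3] yaw 98.6 F [ 0.  -0.1 -0.4] w 38.6
(411.8, 374, 105, 98.5) -> [ 9.5 -5.3  0.3] [0.  0.1 0.1]
(411.8, 374, 12, 98.5) -> [ 9.6 -5.3 93.3] [0.  0.1 0.1]
```

View pics/w7.png

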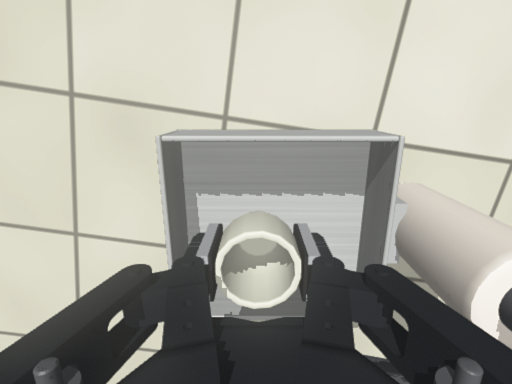

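```bash
python3 -m jog '8 -4 40 0 0 0 -1; 8 -4 80 0 0 0 -1; 8 -4 91 0 0 0 -1; 8 -4 93 0 0 0 -1; 8 -4 93 0 0 0 0.4; 8 -4 93 0 0 0 0.4; 8 -4 33 0 0 0 0.4; 8 -4 -5 0 0 0 0.4'
python3 - <<'E'
from h import *
d,s=grab("wrist","w8.png")
plan((653,121,100,98.5),(653,121,12,98.5))
E
```

```text
clock: 9.88
eef_pos: [412.5, 375.4, 112.7]
tool_rot: [3.14, -0.001, 1.723]
force: [0.8, 0.5, -0.7]
width: 60.0
t 9.93 pos [414.4 377.3 117.1] yaw 98.7 F [1.3 0.7 2.5] w 60.1
(653, 121, 100, 98.5) -> [-289.7  196.7   17.1] [ 0.5 -0.3  0.2]
(653, 121, 12, 98.5) -> [-290.2  196.   105.1] [ 0.5 -0.3  0.2]
```

View pics/w8.png

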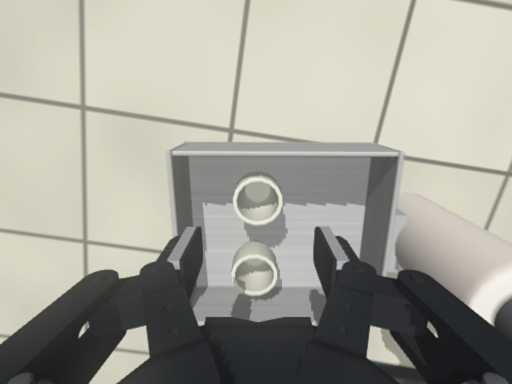

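Both crucibles stand upright at (258,200) and (255,268). I back away from the spout before heading for the lid.

```bash
python3 -m jog '-180 0 0 0 0 0 0.4; -180 0 0 0 0 0 0.4; -180 0 0 0 0 0 0.4; -290 196 12 0 0 0 0.2; -290 196 12 0 0 0 0.2; -290 196 12 0 0 0 0.2; -290 196 12 0 0 0 0.2; -290 196 12 0 0 0 0.2'
python3 -m jog '0 0 0 0 0 0 0.2; 0 0 0 0 0 0 0.2'
python3 - <<'E'
from h import *
d,s=grab("wrist","w9.png")
plan((653,121,100,98.5),(653,121,12,98.5))
E
```

```text
clock: 10.92
eef_pos: [652.6, 115.1, 98.3]
tool_rot: [3.139, 0.001, 1.719]
force: [-0.1, 0.2, -0.9]
width: 51.3
clock: 11.18
eef_pos: [648.5, 119.3, 98.7]
tool_rot: [-3.141, -0.001, 1.726]
force: [0.1, -0.7, 0.6]
width: 51.3
t 11.22 pos [648.7 119.2  98.7] yaw 98.9 F [-0.6  0.4 -0.5] w 50.9
(653, 121, 100, 98.5) -> [ 1.2  4.5 -1.3] [-0.  -0.   0.4]
(653, 121, 12, 98.5) -> [ 1.1  4.5 86.7] [-0.  -0.   0.4]
```

View pics/w9.png

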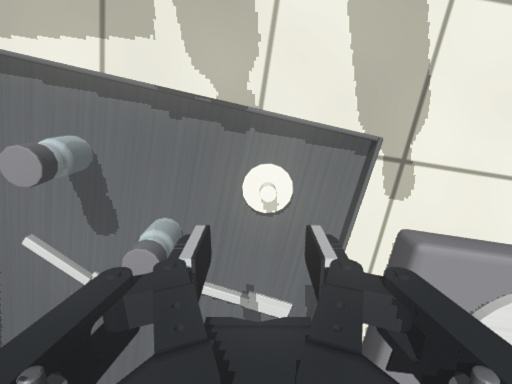

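The lid disc is centred at (268,188) with its knob top at about (268,192). Vial1 is well to the left.

```bash
python3 - <<'E'
from h import *
d=load("wrist");a=ray(d,268,188,9);b=ray(d,268,191,23);print(a.round(1),b.round(1))
plan((*((a+b)/2)[:2],11,98.5))
E
```

```text
[656.3 124.2   9. ] [655.5 125.6  23. ]
t 11.22 pos [648.7 119.2  98.7] yaw 98.9 F [-0.6  0.4 -0.5] w 50.9
(np.float64(655.8981020235294), np.float64(124.91868508752351), 11, 98.5) -> [ 4.6  8.  87.7] [-0.  -0.   0.4]
```

```bash
python3 -m jog '3.5 7 50 0 0 0 0.2; 3.5 7 78 0 0 0 0.2; 3.5 7 87 0 0 0 0.2; 3.5 7 87 0 0 0 -1; 3.5 7 87 0 0 0 -1; 3.5 7 87 0 0 0 -1; 3.5 7 87 0 0 0 -1; 3.5 7 87 0 0 0 -1'
python3 - <<'E'
from h import *
d,s=grab("wrist","w10.png")
plan((591,-345,100,98.5),(591,-345,12,98.5))
E
```

```text
clock: 12.22
eef_pos: [657.3, 122.9, 13.1]
tool_rot: [3.139, -0.0, 1.723]
force: [-0.5, -0.1, 6.5]
width: 10.6
t 12.28 pos [657.3 122.9  13.1] yaw 98.7 F [-0.2  0.3  7.1] w 10.3
(591, -345, 100, 98.5) -> [-452.4 -136.4  -87.4] [ 0.2 -0.   0.2]
(591, -345, 12, 98.5) -> [-452.4 -136.6    0.6] [ 0.2 -0.   0.2]
```

View pics/w10.png

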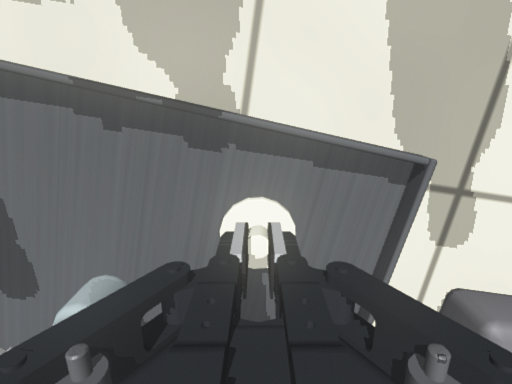

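Opening is 10.3 mm on the knob, so I lift and check the hold.

```bash
python3 -m jog '0 0 -40 0 0 0 -1; 0 0 -80 0 0 0 -1; 0 0 -80 0 0 0 -1'
python3 - <<'E'
from h import *
d,s=grab("wrist","w11.png")
plan((591,-345,95,98.5))
E
```

```text
clock: 12.65
eef_pos: [659.0, 123.2, 95.5]
tool_rot: [3.134, -0.001, 1.723]
force: [0.2, -0.6, 0.3]
width: 10.3
t 12.7 pos [657.5 122.7  93.4] yaw 98.7 F [-0.  -0.1 -1.4] w 10.7
(591, -345, 95, 98.5) -> [-452.1 -136.7   -2.2] [ 0.2 -0.   0.2]
```

View pics/w11.png

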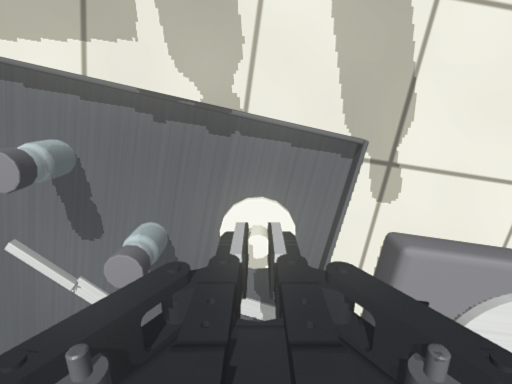

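The lid is held between the pads at (258,230).

```bash
python3 -m jog '-452 -136 -2 0 0 0 -1; -452 -136 -2 0 0 0 -1; -452 -136 -2 0 0 0 -1; -452 -136 -2 0 0 0 -1; -452 -136 -2 0 0 0 -1; -452 -136 -2 0 0 0 -1; -452 -136 -2 0 0 0 -1; -452 -136 -2 0 0 0 -1'
python3 -m jog '0 0 0 0 0 0 -1; 0 0 0 0 0 0 -1'
python3 - <<'E'
from h import *
d,s=grab("wrist","w12.png")
plan((591,-345,95,98.5),(591,-345,12,98.5))
E
```

```text
clock: 13.7
eef_pos: [587.5, -349.9, 91.6]
tool_rot: [-3.138, 0.001, 1.719]
force: [0.1, 0.0, -0.6]
width: 10.4
clock: 13.95
eef_pos: [590.1, -343.4, 92.2]
tool_rot: [-3.141, -0.002, 1.724]
force: [-0.3, 0.2, -0.7]
width: 10.4
t 14.0 pos [ 590.7 -342.6   92.5] yaw 98.9 F [ 0.6  0.8 -0.1] w 10.5
(591, -345, 95, 98.5) -> [-2.4 -0.1 -2.5] [-0.  -0.1  0.4]
(591, -345, 12, 98.5) -> [-2.6 -0.  80.5] [-0.  -0.1  0.4]
```

View pics/w12.png

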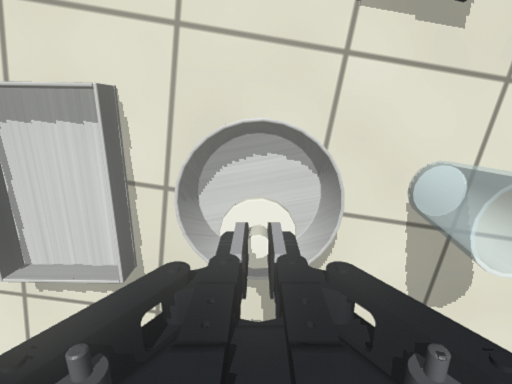

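The lid hangs over the dish, whose rim is centred at (260,195).

```bash
python3 -m jog '-2.5 0 40 0 0 0 -1; -2.5 0 72 0 0 0 -1; -2.5 0 79 0 0 0 -1; -2.5 0 80 0 0 0 -1; -2.5 0 80 0 0 0 -0.3; -2.5 0 80 0 0 0 -0.3; -2.5 0 30 0 0 0 -0.3; -2.5 0 -10 0 0 0 0'
python3 - <<'E'
from h import *
d,s=grab("wrist","w13.png")
b=np.array([593.,18.7]);t=np.array([698,1.]);a=np.degrees(np.arctan2(*(t-b)[::-1]));m=(b+t)/2;u=(t-b)/np.linalg.norm(t-b);print(a,m,np.linalg.norm(t-b))
g=m-5*u
plan((*g,100,a+180),(*g,100,a))
b=np.array([449.4,42.6]);t=np.array([538,-15.3]);a=np.degrees(np.arctan2(*(t-b)[::-1]));m=(b+t)/2;print(a,m,np.linalg.norm(t-b))
E
```

```text
clock: 15.0
eef_pos: [591.4, -347.6, 105.3]
tool_rot: [3.14, 0.001, 1.724]
force: [0.2, -1.2, 1.1]
width: 42.9
-9.568474526611388 [645.5    9.85] 106.4814068276711
t 15.05 pos [ 594.6 -349.   111.4] yaw 98.7 F [ 1.7 -0.9  3.1] w 43.1
(np.float64(640.5695617606775), np.float64(10.681131017485784), 100, np.float64(170.4315254733886)) -> [348.6  99.9  10.1] [  0.2   0.6 -71.7]
(np.float64(640.5695617606775), np.float64(10.681131017485784), 100, np.float64(-9.568474526611388)) -> [348.6  99.9  10.1] [  0.7  -0.2 108.3]
-33.16457065671447 [493.7   13.65] 105.84124904780747
```

View pics/w13.png

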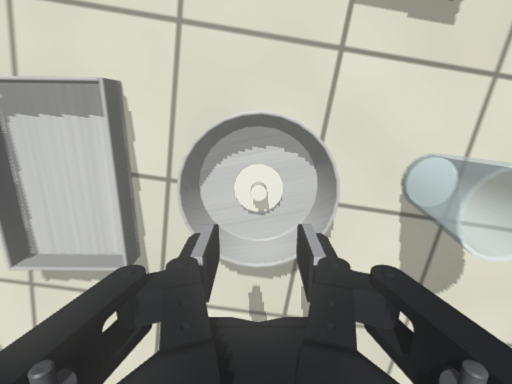

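The lid sits in the dish at (258,188). Next is the far spatula.

```bash
python3 -m jog '348 100 8 0 0 -72 0; 348 100 8 0 0 -72 0; 348 100 8 0 0 -72 0; 348 100 8 0 0 -72 0; 348 100 8 0 0 -72 0; 348 100 8 0 0 -72 0; 348 100 8 0 0 -72 0; 348 100 8 0 0 -72 0'
python3 -m jog '0 0 0 0 0 0 0; 0 0 0 0 0 0 0'
python3 - <<'E'
from h import *
d,s=grab("wrist","w14.png")
plan((640.6,10.7,100,170.4))
E
```

```text
clock: 16.05
eef_pos: [637.0, 12.0, 95.5]
tool_rot: [-3.142, 0.001, 2.979]
force: [0.3, -0.1, -0.2]
width: 42.4
clock: 16.3
eef_pos: [636.9, 10.6, 95.5]
tool_rot: [-3.141, 0.0, 2.977]
force: [0.4, -0.2, 0.2]
width: 42.8
t 16.35 pos [636.8  10.8  95.4] yaw 170.6 F [-0.4 -0.2  0.4] w 42.3
(640.6, 10.7, 100, 170.4) -> [-3.7  0.5 -4.6] [-0.   0.   0.2]
```

View pics/w14.png

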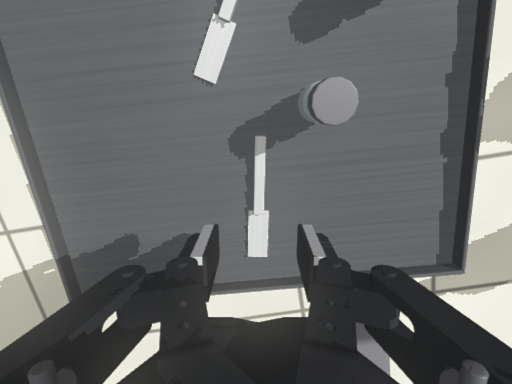

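The spatula is aligned with the jaws, butt at (261,137), neck (260,211), tip (258,256). Vial1 is at (330,100).

```bash
python3 - <<'E'
from h import *
d=load("wrist")
b,n,t=ray(d,261,137,12),ray(d,260,211,12),ray(d,258,256,7);print(b.round(1),n.round(1),t.round(1),np.linalg.norm(t[:2]-b[:2]))
u=(t-b);u[2]=0;L=np.linalg.norm(u);u/=L
g=(b+t)/2-5*u
plan((*g[:2],6.5,np.degrees(np.arctan2(-u[1],-u[0]))))
p=cloud(d);v=p[60:135,290:370];m=(v[...,2]>55)&(v[...,2]<75);print("vial1",v[m].mean(0))
E
```

```text
[590.7  21.6  12. ] [652.2  10.7  12. ] [697.2   1.6   7. ] 108.32729892664517
t 16.35 pos [636.8  10.8  95.4] yaw 170.6 F [-0.4 -0.2  0.4] w 42.3
(np.float64(639.0174057463731), np.float64(12.499564747121294), 6.5, np.float64(169.389032795561)) -> [-1.8  2.1 88.9] [-0.   0.   1.2]
vial1 [571.45044928  67.28553636  63.51580098]
```

```bash
python3 -m jog '-2 2 50 0 0 1 0; -2 2 78 0 0 1 0; -2 2 88 0 0 1 0; -2 2 88 0 0 1 -1; -2 2 88 0 0 1 -1; -2 2 88 0 0 1 -1; -2 2 88 0 0 1 -1; -2 2 88 0 0 1 -1'
python3 -m jog '0 0 -40 0 0 0 -1; 0 0 -80 0 0 0 -1; 0 0 -80 0 0 0 -1'
python3 - <<'E'
from h import *
d,s=grab("wrist","w15.png")
c=np.array([425.5,-361.3]);a=np.radians(8);ex=np.array([np.cos(a),np.sin(a)]);ey=np.array([-ex[1],ex[0]])
P=lambda x,y:(c+x*ex+y*ey)
plan((*P(22,5),90,98),(*P(-22,5),90,98))
E
```

```text
clock: 17.35
eef_pos: [640.1, 13.6, 8.8]
tool_rot: [3.141, 0.002, 2.963]
force: [-0.8, 0.2, 6.2]
width: 5.9
clock: 17.73
eef_pos: [641.6, 14.0, 90.9]
tool_rot: [3.14, 0.006, 2.962]
force: [-0.6, -0.0, -1.5]
width: 6.1
t 17.77 pos [640.   13.4  88.8] yaw 169.7 F [-0.6  0.4 -1.1] w 5.9
(np.float64(446.5900320075142), np.float64(-353.2868514351707), 90, 98) -> [ 125.  -395.3   -1.7] [ 0.1  0.1 71.7]
(np.float64(403.0182369828851), np.float64(-359.4104678774136), 90, 98) -> [ 166.8 -409.1   -1.9] [ 0.1  0.1 71.7]
```

View pics/w15.png

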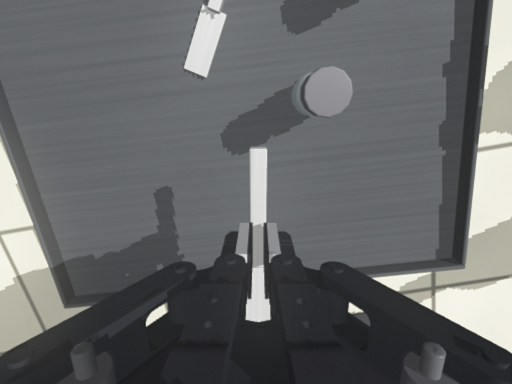

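The spatula is held level, butt showing at (258,150). Now to the long tray.

```bash
python3 -m jog '125 -395 -2 0 0 71.7 -1; 125 -395 -2 0 0 71.7 -1; 125 -395 -2 0 0 71.7 -1; 125 -395 -2 0 0 71.7 -1; 125 -395 -2 0 0 71.7 -1; 125 -395 -2 0 0 71.7 -1; 125 -395 -2 0 0 71.7 -1; 125 -395 -2 0 0 71.7 -1'
python3 -m jog '0 0 0 0 0 0 -1; 0 0 0 0 0 0 -1'
python3 - <<'E'
from h import *
d,s=grab("wrist","w16.png")
plan((446.6,-353.3,90,98),(446.6,-353.3,8,98))
E
```

```text
clock: 18.77
eef_pos: [441.8, -356.9, 87.9]
tool_rot: [-3.137, 0.001, 1.704]
force: [0.1, -0.9, -0.4]
width: 6.1
clock: 19.02
eef_pos: [446.6, -351.1, 88.9]
tool_rot: [3.141, -0.001, 1.715]
force: [-0.6, -0.3, -0.2]
width: 5.9
t 19.07 pos [ 446.6 -351.3   89.1] yaw 98.2 F [ 0.3 -0.6  0.3] w 6.2
(446.6, -353.3, 90, 98) -> [-2.  -0.3 -0.9] [ 0.  -0.1  0.2]
(446.6, -353.3, 8, 98) -> [-2.1 -0.4 81.1] [ 0.  -0.1  0.2]
```

View pics/w16.png

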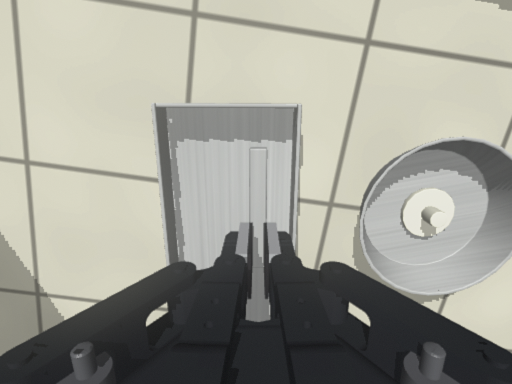

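```bash
python3 -m jog '-2 -1 45 0 0 0 -1; -2 -1 73 0 0 0 -1; -2 -1 80.5 0 0 0 -1; -2 -1 80.5 0 0 0 -1; -2 -1 80.5 0 0 0 -0.66; -2 -1 80.5 0 0 0 -0.66; -2 -1 40 0 0 0 -0.66; -2 -1 -10 0 0 0 -0.2'
python3 - <<'E'
from h import *
d,s=grab("wrist","w17.png")
b=np.array([449.4,42.6]);t=np.array([538,-15.3]);u=(t-b)/np.linalg.norm(t-b);g=(b+t)/2-5*u
plan((*g,95,147))
E
```

```text
clock: 20.08
eef_pos: [444.5, -354.7, 99.9]
tool_rot: [-3.14, -0.001, 1.712]
force: [-0.1, -0.4, 0.6]
width: 31.3
t 20.12 pos [ 448.2 -356.9  106.6] yaw 98.1 F [ 0.8 -0.7  4.4] w 34.2
(np.float64(489.51448628029794), np.float64(16.385228491769176), 95, 147) -> [363.9  93.2   9.9] [  0.2   0.5 -48.9]
```

View pics/w17.png

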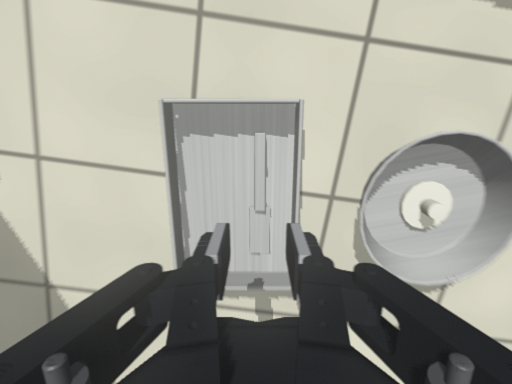

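The spatula lies inside the long tray, butt (260,134), tip (259,254). Now the second spatula.

```bash
python3 -m jog '364 93 6 0 0 -49 0; 364 93 6 0 0 -49 0; 364 93 6 0 0 -49 0; 364 93 6 0 0 -49 0; 364 93 6 0 0 -49 0; 364 93 6 0 0 -49 0; 364 93 6 0 0 -49 0; 364 93 6 0 0 -49 0'
python3 -m jog '0 0 0 0 0 0 0; 0 0 0 0 0 0 0'
python3 - <<'E'
from h import *
d,s=grab("wrist","w18.png")
plan((489.5,16.4,95,147))
E
```

```text
clock: 21.12
eef_pos: [486.1, 18.1, 93.5]
tool_rot: [-3.141, 0.001, 2.567]
force: [0.9, 0.1, -0.0]
width: 43.0
clock: 21.38
eef_pos: [486.1, 16.6, 93.3]
tool_rot: [-3.141, 0.0, 2.564]
force: [0.3, -0.6, 0.9]
width: 43.0
t 21.43 pos [486.1  16.9  93.3] yaw 146.9 F [ 0.4  0.9 -0.4] w 42.7
(489.5, 16.4, 95, 147) -> [-3.1  1.5 -1.7] [-0.   0.  -0.1]
```

View pics/w18.png

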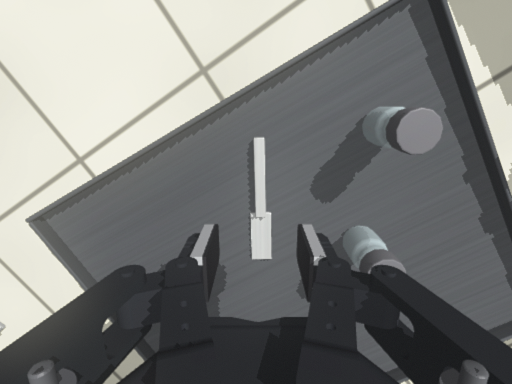

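Aligned: butt (260,138), tip (261,258). The vials are clear to the right.

```bash
python3 - <<'E'
from h import *
d=load("wrist")
b,t=ray(d,260,138,12),ray(d,261,258,7)
u=(t-b);u[2]=0;L=np.linalg.norm(u);u/=L
g=(b+t)/2-5*u; print(L)
plan((*g[:2],7.5,np.degrees(np.arctan2(-u[1],-u[0]))))
E
```

```text
108.54278510786799
t 21.43 pos [486.1  16.9  93.3] yaw 146.9 F [ 0.4  0.9 -0.4] w 42.7
(np.float64(489.50681446956764), np.float64(17.60612831436139), 7.5, np.float64(147.55180491073708)) -> [-2.4  2.5 85.8] [-0.   0.  -0.6]
```

```bash
python3 -m jog '-2.5 2.5 50 0 0 0 0; -2.5 2.5 76 0 0 0 0; -2.5 2.5 86 0 0 0 0; -2.5 2.5 86 0 0 0 -1; -2.5 2.5 86 0 0 0 -1; -2.5 2.5 86 0 0 0 -1; -2.5 2.5 86 0 0 0 -1; -2.5 2.5 86 0 0 0 -1'
python3 -m jog '0 0 -40 0 0 0 -1; 0 0 -80 0 0 0 -1; 0 0 -80 0 0 0 -1'
python3 - <<'E'
from h import *
d,s=grab("wrist","w19.png")
plan((403,-358.5,90,98))
E
```

```text
clock: 22.42
eef_pos: [490.3, 19.0, 8.3]
tool_rot: [3.141, 0.002, 2.566]
force: [-0.5, -0.2, 6.9]
width: 6.1
clock: 22.8
eef_pos: [491.7, 19.2, 90.0]
tool_rot: [3.138, 0.005, 2.566]
force: [-0.0, 0.3, -1.0]
width: 6.1
t 22.85 pos [490.6  18.8  88.6] yaw 147.0 F [ 0.2  0.  -0.6] w 6.1
(403, -358.5, 90, 98) -> [-132.  -364.1   -1.7] [ 0.2  0.1 49. ]
```

View pics/w19.png

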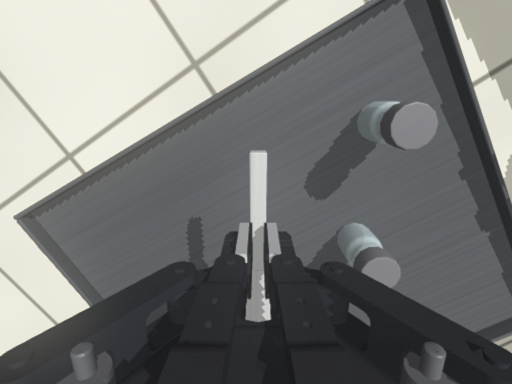

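```bash
python3 -m jog '-132 -364 -2 0 0 49 -1; -132 -364 -2 0 0 49 -1; -132 -364 -2 0 0 49 -1; -132 -364 -2 0 0 49 -1; -132 -364 -2 0 0 49 -1; -132 -364 -2 0 0 49 -1; -132 -364 -2 0 0 49 -1; -132 -364 -2 0 0 49 -1'
python3 -m jog '0 0 0 0 0 0 -1; 0 0 0 0 0 0 -1'
python3 - <<'E'
from h import *
d,s=grab("wrist","w20.png")
plan((404.5,-358.3,8,98))
E
```

```text
clock: 23.85
eef_pos: [401.4, -358.4, 88.2]
tool_rot: [-3.14, -0.001, 1.709]
force: [0.8, 1.1, -0.0]
width: 6.0
clock: 24.1
eef_pos: [403.3, -356.2, 89.3]
tool_rot: [3.142, -0.001, 1.715]
force: [0.1, -0.7, -0.2]
width: 6.2
t 24.15 pos [ 403.2 -356.6   89.3] yaw 98.2 F [-1.4 -0.7 -0.5] w 6.2
(404.5, -358.3, 8, 98) -> [-2.   1.  81.3] [ 0.  -0.   0.2]
```

View pics/w20.png

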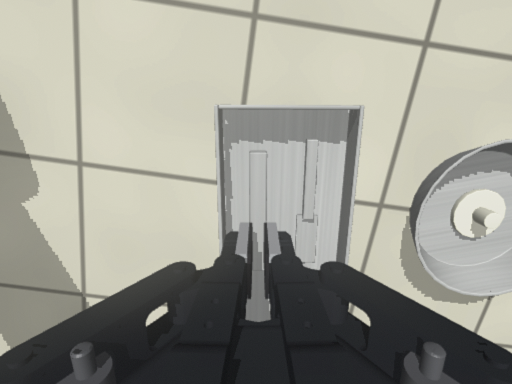

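```bash
python3 -m jog '-2 1 45 0 0 0 -1; -2 1 73 0 0 0 -1; -2 1 81 0 0 0 -1; -2 1 81 0 0 0 -1; -2 1 81 0 0 0 -0.66; -2 1 81 0 0 0 -0.66; -2 1 40 0 0 0 -0.66; -2 1 -22 0 0 0 -0.3'
python3 -m jog '0 0 -40 0 0 0 -1; 0 0 -100 0 0 0 -1; 0 0 -100 0 0 0 -1; 0 0 -100 0 0 0 -1'
python3 - <<'E'
from h import *
d,s=grab("wrist","w21.png")
plan((556,360.5,225,98))
d,s=grab("top","t21.png")
im=cv2.imread("pics/t21.png");cv2.imwrite("pics/t21c.png",cv2.resize(im[90:290,110:430],(800,500),interpolation=cv2.INTER_CUBIC))
E
```

```text
clock: 25.15
eef_pos: [402.7, -359.3, 111.4]
tool_rot: [-3.139, -0.003, 1.712]
force: [1.1, -1.3, -0.8]
width: 29.5
clock: 25.65
eef_pos: [403.1, -360.1, 211.3]
tool_rot: [-3.141, 0.0, 1.711]
force: [-0.3, -0.5, -0.6]
width: 0.2
t 25.7 pos [ 402.7 -359.7  210.5] yaw 98.0 F [-0.1 -0.3 -1.1] w 0.0
(556, 360.5, 225, 98) -> [691.8 252.4 -14.1] [-0.1 -0.1  0. ]
```

View pics/w21.png

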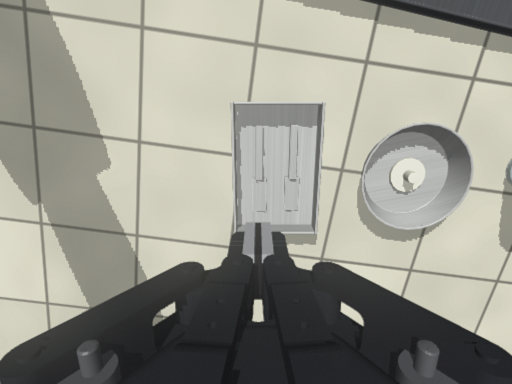

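View pics/t21c.png

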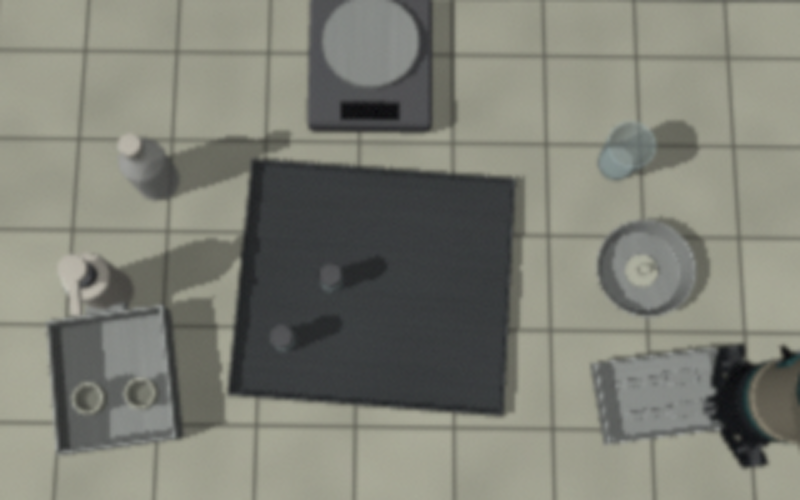

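All five items are in their bins: crucibles at (88,398) and (140,392) in the top crop, the lid in the dish at (643,268), both spatulas in the long tray. Vials, bottle and beaker are where they were. Now I go to the pump with the fingers shut.

```bash
python3 -m jog '692 252 -30 0 0 0 -1; 692 252 -30 0 0 0 -1; 692 252 -30 0 0 0 -1; 692 252 -30 0 0 0 -1; 692 252 -30 0 0 0 -1; 692 252 -30 0 0 0 -1; 692 252 -30 0 0 0 -1; 692 252 -30 0 0 0 -1'
python3 - <<'E'
from h import *
plan((556,360.5,240,98))
E
```

```text
clock: 26.75
eef_pos: [506.7, 130.3, 230.3]
tool_rot: [-3.139, 0.001, 1.711]
force: [0.3, -0.0, 0.1]
width: -0.0
t 26.75 pos [506.7 130.3 230.3] yaw 98.1 F [ 0.3 -0.   0.1] w -0.0
(556, 360.5, 240, 98) -> [221.   81.  -10.1] [-0.2  0.   0.1]
```

```bash
python3 -m jog '160 81 -10 0 0 0 -1; 160 81 -10 0 0 0 -1; 160 81 -10 0 0 0 -1; 160 81 -10 0 0 0 -1; 160 81 -10 0 0 0 -1; 160 81 -10 0 0 0 -1'
python3 - <<'E'
from h import *
d,s=grab("wrist","w22.png")
plan((556,360.5,200,98))
E
```

```text
clock: 27.5
eef_pos: [564.9, 296.2, 240.8]
tool_rot: [-3.14, 0.002, 1.709]
force: [-0.7, 0.8, -0.1]
width: 0.1
t 27.55 pos [565.1 296.4 241.2] yaw 97.9 F [-0.7  0.  -0.1] w 0.2
(556, 360.5, 200, 98) -> [64.8 -0.1 41.1] [-0.   0.1 -0.1]
```

View pics/w22.png

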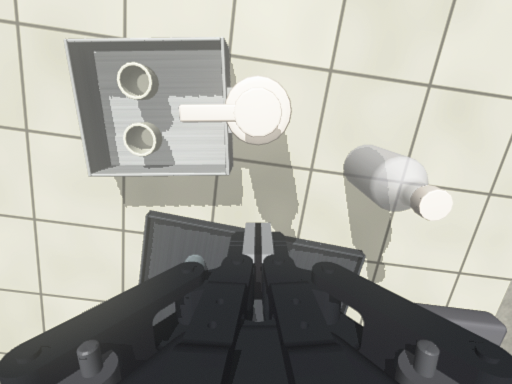

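The pump head is centred at about (258,110), spout pointing left. The crucibles stand in the tub.

```bash
python3 - <<'E'
from h import *
d=load("wrist"); q=ray(d,258,110,182);print(q)
p=cloud(d)[70:150,215:300];m=(p[...,2]>176)&(p[...,2]<190);print(p[m].mean(0),p[m].min(0),p[m].max(0))
plan((*q[:2],190,98))
E
```

```text
[555.18634564 363.80625359 182.        ]
[551.32410548 361.81926992 181.524178  ] [525.07556852 345.31804264 177.13984956] [571.55191619 378.61012117 184.0235185 ]
t 27.55 pos [565.1 296.4 241.2] yaw 97.9 F [-0.7  0.  -0.1] w 0.2
(np.float64(555.1863456356787), np.float64(363.8062535903163), 190, 98) -> [68.2 -0.5 51.1] [-0.   0.1 -0.1]
```

```bash
python3 -m jog '66.5 0 30 0 0 0 -1; 66.5 0 48 0 0 0 -1; 66.5 0 48 0 0 0 -1; 66.5 0 60 0 0 0 -1; 66.5 0 68 0 0 0 -1; 66.5 0 74 0 0 0 -1; 66.5 0 74 0 0 0 -1; 66.5 0 74 0 0 0 -1'
python3 - <<'E'
from h import *
plan((555.3,362,168,98))
d,s=grab("scene","s23.png")
im=cv2.imread("pics/s23.png");cv2.imwrite("pics/s23c.png",cv2.resize(im[60:260,280:440],(640,800))[:600])
E
```

```text
clock: 28.55
eef_pos: [557.5, 362.9, 169.5]
tool_rot: [3.138, 0.001, 1.709]
force: [-0.7, -2.7, 9.5]
width: -0.4
t 28.55 pos [557.5 362.9 169.5] yaw 97.9 F [-0.7 -2.7  9.5] w -0.4
(555.3, 362, 168, 98) -> [-0.6 -2.3  1.5] [ 0.2  0.  -0.1]
```

View pics/s23c.png

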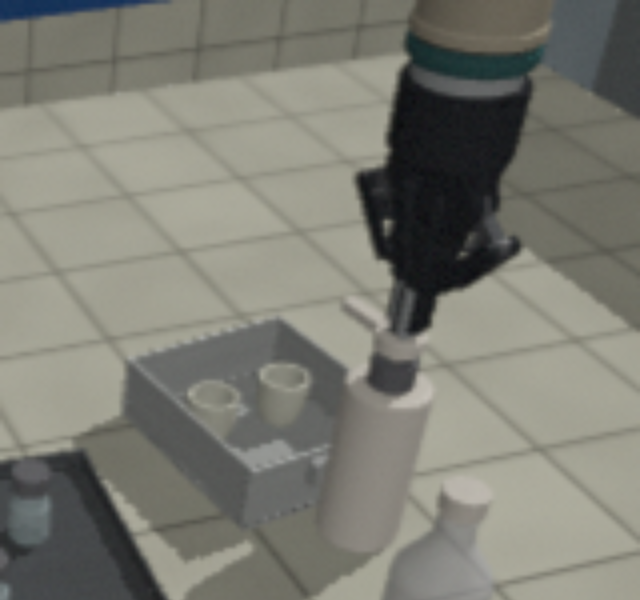

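The fingertips are on the head, at 9.5 N and z 169.5, about 12.5 mm down. I push to the bottom, then release.

```bash
python3 -m jog '-1 -2 4 0 0 0 -1; -1 -2 5 0 0 0 -1; -1 -2 5 0 0 0 -1; -1 -2 5 0 0 0 -1'
python3 -m jog '-1 -2 -15 0 0 0 -1; -1 -2 -35 0 0 0 -1; -1 -2 -75 0 0 0 -1; -61 -2 -75 0 0 0 -1; -121 -2 -75 0 0 0 -1; -121 -2 -75 0 0 0 -1; -121 -2 -75 0 0 0 -1; -121 -2 -75 0 0 0 -1'
python3 - <<'E'
from h import *
d,s=grab("wrist","w24.png")
p=cloud(d)[0:200,150:380];m=(p[...,2]>160)&(p[...,2]<190)&(abs(p[...,0]-556)<12)&(abs(p[...,1]-361)<12);print("head z",np.median(p[m],0) if m.any() else None)
plan((500,200,240,98))
grab("top","t24.png")
E
```

```text
clock: 29.1
eef_pos: [557.4, 362.9, 167.1]
tool_rot: [3.133, -0.002, 1.709]
force: [0.4, -1.2, 17.1]
width: -0.1
clock: 30.1
eef_pos: [568.3, 244.5, 237.8]
tool_rot: [3.142, -0.001, 1.713]
force: [0.1, -0.2, -1.0]
width: -0.0Traceback (most recent call last):
  File "<stdin>", line 3, in <module>
  File "h.py", line 22, in cloud
    f,T=cam(d); v,u=np.mgrid[:384,:512]; z=d["z_map"]
        ~~~^^^
  File "h.py", line 15, in cam
    W=np.eye(4);W[:3,:3]=Ro.from_euler("xyz",d["rot"]).as_matrix();W[:3,3]=d["pos"]; T=W@d["hand_eye"]
                                             ~^^^^^^^
KeyError: 'rot'
```

View pics/w24.png

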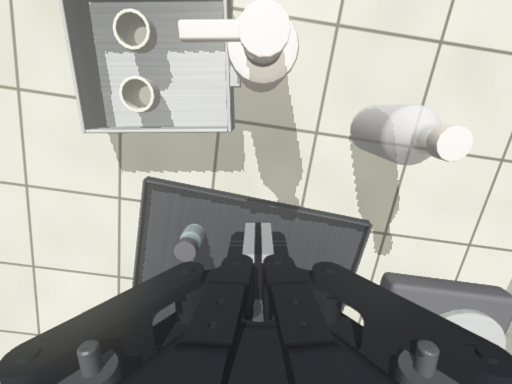

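The head bottomed (17 N at z 167) and is up again at (263,32); both crucibles stand. One last check before handing in.

```bash
python3 - <<'E'
from h import *
d=load("wrist")
p=cloud(d)[0:200,150:380];m=(p[...,2]>155)&(p[...,2]<195)&(abs(p[...,0]-556)<12)&(abs(p[...,1]-361)<12);print("head z",np.median(p[m],0) if m.any() else None)
grab("top","t24.png"); p=cloud(load("top"))
def med(x,y,r,z0,z1):
    m=(np.hypot(p[...,0]-x,p[...,1]-y)<r)&(p[...,2]>z0)&(p[...,2]<z1); return m.sum(),p[m].mean(0).round(1) if m.any() else None
print("vial1",med(570,63,30,55,75),"vial2",med(488,123,30,55,75),"bottle",med(710,304,30,155,175),"beaker",med(716,-302,45,78,92))
print("cruc",med(421,307,28,36,52),med(412,374,28,36,52),"lid",med(591,-345,40,6,30))
im=cv2.imread("pics/t24.png");cv2.imwrite("pics/t24c.png",cv2.resize(im[90:290,110:430],(800,500),interpolation=cv2.INTER_CUBIC))
E
```

```text
head z [555.91279012 361.2509991  181.8287906 ]
vial1 (np.int64(62), array([571.2,  66. ,  63. ])) vial2 (np.int64(0), None) bottle (np.int64(22), array([714.5, 300.1, 162.5])) beaker (np.int64(35), array([ 724.1, -310.7,   83.5]))
cruc (np.int64(36), array([416.2, 309.6,  42.3])) (np.int64(49), array([411.3, 370.4,  41.6])) lid (np.int64(113), array([ 591. , -347.5,   10.4]))
```

View pics/t24c.png

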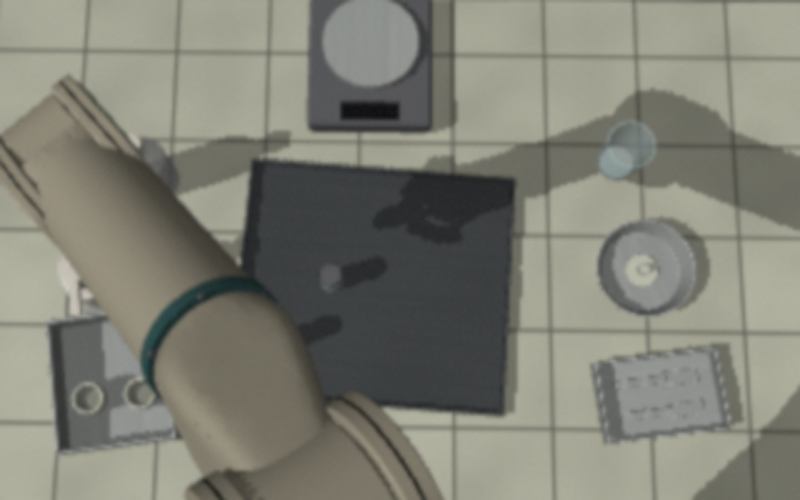

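The pump head is back at 182 mm. The lid, both crucibles and both spatulas are in their bins. Vial2 is hidden by the forearm here, but its shadow still falls where it did at (320,328).

```bash
python3 -c "
from cell import ctrl
s=ctrl.read_state();print(s['clock'],s['force'],abs(s['qd']).max());print(ctrl.finish_job())"
```

```text
30.2 [0.79733342 0.12839739 0.21680171] 0.005070068794994921
the job is handed in; nothing more can be done
None
```

I finished the job and handed it in at 30.2 s of the 72 s allowed; the hand-in gives no verdict. I put both crucibles upright in the tub, the lid in the dish and both spatulas in the long tray. Then I pressed the pump to its stop (17 N, fingertips at 167 mm) and released it.

My last checks showed:
- **Pump:** the head was back at 182 mm.
- **Crucibles:** the rims measured about 42 mm high, which fits standing on the tub floor.
- **Lid:** it lay within about 3 mm of the dish centre.
- **Spatulas:** both looked wholly inside the long tray.
- **Things to leave:** vial1, the bottle and the beaker were within about 12 mm of my first measurements, which were rough; I saw no sign that they had moved.
- **Robot:** it was at rest with under 1 N on the tool, clear of everything as far as I could see.

**Not confirmed:** the forearm hid vial2 in the final top view, so that check returned nothing. It was standing in place in the top view just before the pump press, and its shadow was unchanged at the end. Gripper openings also read 2 to 4 mm below the true sizes, but every grasp held.

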